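# Lock the firebox door with the T-bolt

## Robot

A 6-joint arm with a two-finger parallel gripper is mounted at the origin on the work surface. World frame = base frame: x ahead of the robot, y to its left, z up, the work surface at z = 0. Lengths are in m, angles in degrees, forces in N, time in s.
With the tool pointing down it reaches from about 0.4 to 0.825 m from the base axis. Payload 7 kg.
Tool frame: the origin (TCP) lies midway between the tips of the shut fingers; the grasp point (between the pads) lies 19 mm behind it; z points along the fingers, y is the line along which they close (so a half turn about z gives the same grasp; the last joint's range is limited). The gripper opens to 88 mm and grips with 3 to 60 N. Pads are 19 mm wide; open, the fingers measure 130 mm over their backs; the gripper's body (78 mm by 193 mm) begins 47 mm behind the grasp point.
Start: joints at [91.851, 20.546, 0.682, 0, -70.136, -16.507], TCP at [0.171, 0.653, 0.227] pointing down, gripper open.
Joint ranges: [-176.03, 176.03], [-82.01, 121.73], [-58.28, 71.71], [-173.87, 95.51], [-174.79, -0.11], [-173.66, 173.66]. Speed limits (degrees/s): [136.94, 136.94, 172.46, 180, 180, 180].

## Interface

Orientations are given as [roll, pitch, yaw] about the fixed x, y, z axes, in that order (R = Rz(yaw) Ry(pitch) Rx(roll)).
In Python, from plant import * gives the robot as it stands.
- The arm moves only by the tool move_arm, never from a script. Its argument "commands" is a list of rows, each a list of 7 numbers: the shift along the world's x, y, z in mm, then the turn, a rotation vector about the world's x, y, z in degrees, then the opening in per cent of the stroke, from 0 (shut) to 100 (fully open). In form: [[x, y, z, rx, ry, rz, fingers], ...]. A call has 1 to 20 rows; each row shifts and turns the commanded pose from where the row before left it; what a row does not reach is not made up. A row lasts 1/10 s, in which the tool goes at most 50 mm and 8.59 degrees, less where a joint would pass 70% of its speed; a pose out of reach is approached as far as the arm can. A call with a gripper value outside its range is refused whole. The fingers move at their own pace and stop on an object; "squeeze" is the grip in N (left out, the last holds). Time passes only in rows, so rows that do not move let the fingers close. It gives the time, the measured TCP pose, the force and the opening at its end, in the units of the state.
- get_state(): the state, without advancing time (a new reading comes with each control period).
- capture(name): name is "side" or "top" or "wrist"; returns a dict with "frame" (384x512x3 uint8, blue, green, red), "camera_matrix" (3x3 intrinsics, pixels), "world_to_cam" (4x4, takes a point from world to camera coordinates); the wrist camera has in their place "tool_from_camera" (4x4, takes a point from camera to tool coordinates, whose origin is the TCP and whose axes are the flange's). Camera axes: x right, y up, looking along -z (the intrinsics and any distortion apply to the point x, -y, -z); pixel columns grow to the right and rows downward; lengths in m; the calibration is good to about 2 mm. The wrist camera is an equidistant fisheye: a pixel r from the principal point sees the ray r / f radians off the axis. A picture is of the moment at which its call begins: read the wrist's pose just before it. There is no depth.
- close_job(): hands the job in, once; it reports no verdict.
The state is a dict: "time_s": time; "joints": joint angles; "qd": joint speeds; "joint_torque": joint torques, N m; "tcp_pos": TCP position; "eef_rot": TCP orientation; "contact_force": force on the tool from outside, world axes, zero at the start; "moment": the same for the moment, N m; "gripper_width": finger opening in m.
Only numpy, scipy, OpenCV 4.12 (cv2) and the standard library are available. Lean on these libraries where they do the work, as an engineer would, in place of code of your own. Each camera call takes 0.05 s, during which the arm holds its last target. There are 200 camera calls.

## Task

Swing the firebox's cast-iron door fully shut, then take the T-bolt from its wooden stand and lock the door with it: pass the T-head down through the slot in the door's hasp and the slot in the iron plate beneath, press it down against the spring, turn it a quarter turn and let it rise so that it seats crosswise, then let go. Feel your way in gently - never ram or force the iron, and leave the other things on the bench where they are.

Things in the scene. Friction and masses are not known exactly. Their poses are not given: they have to be found in the camera images.
- door (a joint): Hinge of the cast-iron firebox door (plate 165 wide x 110 high x 12 mm thick, top edge 122 mm above the bench), rad: 0 fully shut against its stop, growing as the free edge swings towards the robot. Starts open, 0.35 to 0.75. Light hinge friction (about 1.2 N at door_push), no spring; stays where left.
- door_hinge (a point): Point on the door's vertical hinge axis, 105 mm above the bench. Axes turn with the door: z up; y points from the free edge to the hinge (the door extends to -y of the hinge); x out of the door's back, towards the firebox.
- door_push (a point): Point on the door's front face (its -x side, 6 mm in front of the hinge axis), 130 mm from the hinge along the door, 105 mm above the bench, 17 mm below the door's top edge: push here to shut it. Axes as door_hinge. About 60 mm lower a small knob stands 30 mm out of the face. The face above it rises to 147 mm as the hasp's root, 66 mm wide.
- hasp (a point): Centre of the clearance slot, 46 (y) x 26 (x) mm, in the hasp: a flat iron tongue 66 mm wide and 5 mm thick fixed to the door that runs back over the firebox. This point is on its top face, 147.5 mm above the bench. Axes as door_hinge. With the door fully shut it lies right over the point 'slot' and the keeper slot shows through it.
- slot (a point): Seat of the keeper, a 64 x 64 mm iron plate in the firebox's flat top with the slot in its middle, 40 (y) x 13 mm (x), through 6 mm. Point at the seat's centre, at the plate's top face, 141 mm above the bench. z up, y along the slot, x across it, away from the robot. The plate, stiff but adjustable, sits up to 5 mm fore or aft of here along x (not measured; feel or look for it), centred in y.
- bolt: T-bolt, about 0.15 kg, upright. Origin: centre of the T-head's underside; z up the shank, x along the head. Head 36 (x) x 10 (y) x 10 mm high; shank 8 mm dia.; flange 30 mm dia. 34 to 38 mm above the origin; neck 12 mm dia.; wooden grip bar parallel to the head, 64 (x) x 13 (y) mm, 60 to 78 mm above the origin: hold it mid-length across its 13 mm.
- stand: Fixed wooden block 76 (x) x 56 (y) x 45 mm high, origin under its centre, in front of the firebox to the left or right. The bolt hangs in it by its flange, head along the block's x in an opening 44 x 18 mm; the bolt's origin is then 11 mm above the bench. Lift it 40 mm to clear.
- wok: Bystander: aluminium wok, 290 mm across, 80 mm high, on top of the firebox. Origin under its centre.
- wood_lid: Bystander: round wooden lid, 170 mm across, 36 mm high with its bar grip, flat on the bench at the right. Origin under its centre.
- teapot: Bystander: ceramic teapot, 132 mm body, 116 mm high, on the bench at the left. Origin under its centre.
- jar: Bystander: lidded ceramic jar, 72 mm across, 100 mm high, in front of the firebox on the side opposite to the stand. Origin under its centre.
- bowl: Bystander: ceramic bowl, 144 mm across, 60 mm high, on the firebox's top, behind the keeper. Origin under its centre.
- cup: Bystander: glass cup, 72 mm across, 75 mm high, on the bench at the right. Origin under its centre.
- ladle: Bystander: steel ladle 350 mm long lying on the bench at the far left, handle towards the robot. Origin under the middle of its bowl.
- firebox: Fixed clay firebox 360 deep (x) x 460 wide (y) x 140 mm high. Origin on the bench under the middle of its front; x into it, y left. The point 'slot' is at x 37, y -120 mm. Under the keeper plate, between four blocks 6 mm high, a locking groove runs along x, 18 mm wide; its roof is 6 mm below the plate's top: the turned head rises into it, its underside then 16 mm below the plate's top.
- spring_pad (a joint): Travel (m, 0 up, grows as pressed, 0.018 at most) of a sprung 40 mm disc under the slot, top face at rest 13 mm below the plate's top face. It pushes the head up with 4 N at first touch plus 0.3 N per mm, damped. To turn freely the bolt's origin must be 22.5 to 27 mm below slot (at 27.5 mm its flange lands on the hasp). Let go unturned, the bolt is pushed back up.
There are look-alikes about, which are no part of the job. Of the things like the bolt, leave any that is green or orange; of the rest the smaller one is meant.

How it is judged:
By the outcome, as a careful person would: the job done as asked, in the order asked, and still so for the second after the job is handed in, with the robot touching nothing.
It also fails if it takes over 72 s, if anything falls off the work surface, if the arm or the gripper's body presses on something with over 40 N, if the wrist force passes 120 N, or if a joint passes its speed limit or range.

## Working session

There is one attempt and no reset: what is moved stays moved. The work goes in short steps, Python scripts to look and compute and a tool call to move; the robot and the scene stay as the last step left them, time stands still between calls to the robot, and variables do not carry over. Pictures are saved under pics/ and viewed, on a budget of 10 in all, crops included, one or two more only if the job needs it, and the job is handed in when it is done.

Besides the shell and the picture viewer there is one more tool, called after "Request:" as name([rows], argument=value, ...), one row to a line, values as JSON. move_arm: Moves the arm, as the interface text tells. Its arguments: {"type":"object","properties":{"commands":{"type":"array"},"squeeze":{"type":"number"}},"required":["commands"]}

```bash
ls; mkdir -p pics
cat > h.py <<'E'
from plant import *
import numpy as np, cv2, json
def snap(name,tag):
    s=get_state(); c=capture(name)
    cv2.imwrite(f'pics/{tag}.png',c['frame'])
    d={k:np.array(v).tolist() for k,v in c.items() if k!='frame'}
    d['tcp']=np.array(s['tcp_pos']).tolist(); d['rot']=np.array(s['eef_rot']).tolist(); json.dump(d,open(f'pics/{tag}.json','w'))
    return c
E
python3 - <<'E'
from h import *
a=snap('side','s0');b=snap('top','t0');snap('wrist','w0')
cv2.imwrite('pics/v1.png',np.vstack([a['frame'],b['frame']])[:, :]) if 0 else None
for k in 'st':
  f=cv2.imread(f'pics/{k}0.png'); cv2.imwrite(f'pics/{k}0v.png',cv2.resize(f,(800,600),interpolation=cv2.INTER_CUBIC))
print(get_state())
for t in ['s0','t0','w0']:print(open(f'pics/{t}.json').read())
E
```

```text
pics
{'time_s': 0.15, 'joints': array([ 9.18512946e+01,  2.05808491e+01,  6.45766012e-01, -1.22682571e-02,
       -7.01363086e+01, -1.65056493e+01]), 'qd': array([ 0.07954149, -0.10130638,  0.16002507,  0.14700222,  0.02878131,
        0.00053021]), 'joint_torque': array([-1.55900823e-03, -5.83273566e+01,  2.93291867e+01,  7.00127319e+00,
        8.82699533e-03, -1.01587855e-04]), 'tcp_pos': array([0.17072805, 0.65267166, 0.22585798]), 'eef_rot': array([ 1.79928273e+02, -9.22531563e-03, -1.46585247e+01]), 'contact_force': array([ 0.37022052, -0.72038659, -0.43285221]), 'moment': array([ 0.03163328,  0.00862798, -0.02779871]), 'gripper_width': 0.08751858075286334}
{"camera_matrix": [[371.27002353058873, 0.0, 254.40372634649046], [0.0, 371.27002353058873, 187.99400917790894], [0.0, 0.0, 1.0]], "world_to_cam": [[-0.9140813955774021, -0.4055239379078843, 0.002353304687258736, 0.5046617708343653], [0.27350308007119883, -0.6121911266862864, 0.7419016711115717, -0.19876316854658424], [-0.2994182149616756, 0.6788021509911836, 0.670504565501911, -1.0578054963955372], [0.0, 0.0, 0.0, 1.0]], "t
[... 594 characters left out ...]
2, 0.6525311334796648, 0.22559780408692023], "rot": [179.9014310879854, -0.00977760947755208, -14.663969826319148]}
{"camera_matrix": [[297.3186396354542, 0.0, 248.26694262856384], [0.0, 297.3186396354542, 188.56545399845064], [0.0, 0.0, 1.0]], "tool_from_camera": [[-6.150998332437753e-06, 0.9582227296722957, 0.28602307651925457, 0.07545448743219955], [0.9999995349136994, -0.0002699565947234236, 0.0009259027061153021, 6.307564516849773e-05], [0.0009644348342142784, 0.2860229491890661, -0.9582222823555288, -0.15681169425708252], [0.0, 0.0, 0.0, 1.0]], "tcp": [0.17071710968984727, 0.6526005931878464, 0.22570670252699246], "rot": [179.91407369140825, -0.008140928023248386, -14.661078645581984]}
```

View pics/t0v.png

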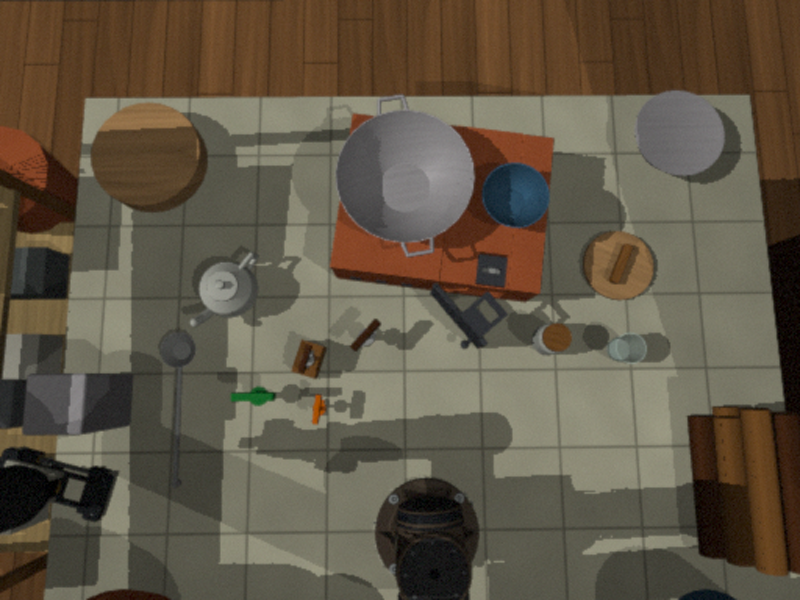

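View pics/s0v.png

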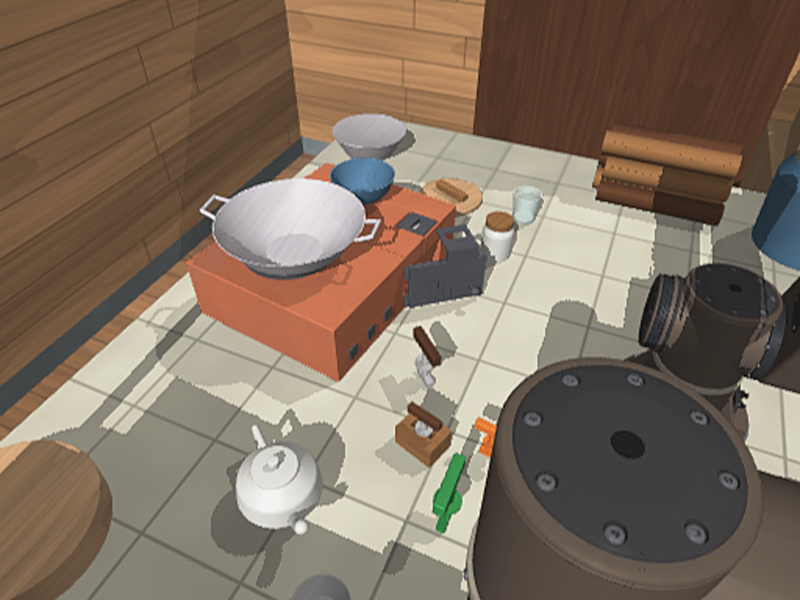

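Run:
```python
from h import *
t=cv2.imread('pics/t0.png');s=cv2.imread('pics/s0.png')
def c(f,x,y,h):return cv2.resize(f[y:y+h,x:x+100],None,fx=4,fy=4,interpolation=cv2.INTER_CUBIC)
im=np.vstack([np.hstack([c(t,180,200,55),c(t,255,163,55)]),np.hstack([c(s,240,207,95),c(s,240,120,95)])])
cv2.imwrite('pics/c1.png',cv2.convertScaleAbs(im,alpha=1.5))
```

```text
(no output)
```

View pics/c1.png

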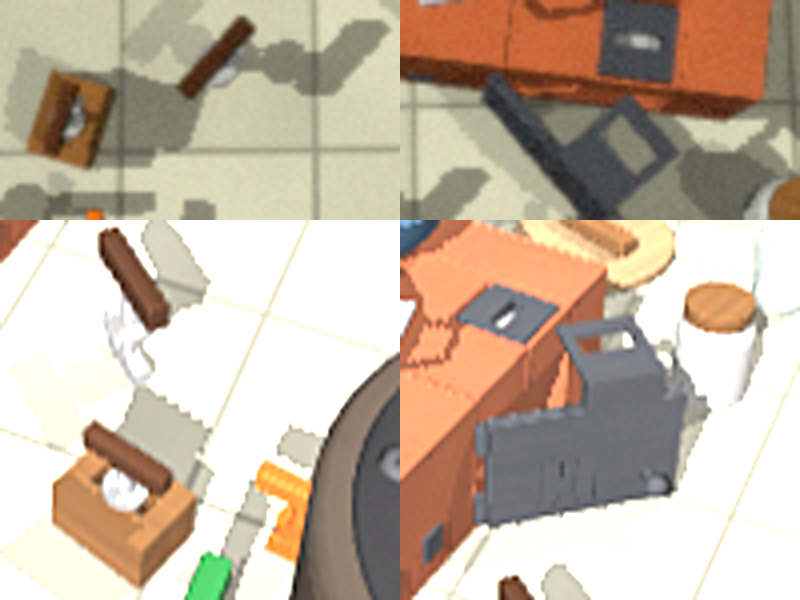

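```bash
cat >> h.py <<'E'
def ray(tag,uv):
    d=json.load(open(f'pics/{tag}.json'));K=np.array(d['camera_matrix'])
    v=np.array([(uv[0]-K[0,2])/K[0,0],(uv[1]-K[1,2])/K[1,1]])
    if 'tool_from_camera' in d:
        from scipy.spatial.transform import Rotation as R
        r=np.hypot(*v); w=np.array([v[0]/r*np.sin(r),-v[1]/r*np.sin(r),-np.cos(r)])
        T=np.array(d['tool_from_camera']); Rt=R.from_euler('xyz',d['rot'],degrees=True).as_matrix()
        return Rt@T[:3,3]+np.array(d['tcp']), Rt@T[:3,:3]@w
    W=np.array(d['world_to_cam']);Rm=W[:3,:3]
    w=np.array([v[0],-v[1],-1]); return -Rm.T@W[:3,3], Rm.T@(w/np.linalg.norm(w))
def atz(tag,uv,z):
    o,d=ray(tag,uv); return o+d*(z-o[2])/d[2]
def tri(*obs):
    A=np.zeros((3,3));b=np.zeros(3)
    for t,uv in obs:
        o,d=ray(t,uv);P=np.eye(3)-np.outer(d,d);A+=P;b+=P@o
    p=np.linalg.solve(A,b);return p,[np.linalg.norm((np.eye(3)-np.outer(d,d))@(p-o)) for o,d in (ray(*x) for x in obs)]
np.set_printoptions(precision=4,suppress=True)
E
python3 - <<'E'
from h import *
A=lambda x,y:(180+x/4,200+y/4); B=lambda x,y:(255+(x-400)/4,163+y/4)
C=lambda x,y:(240+x/4,207+(y-220)/4); D=lambda x,y:(240+(x-400)/4,120+(y-220)/4)
print('standbar',tri(('t0',A(64,118)),('s0',C(128,443))))
print('otherbar',tri(('t0',A(216,56)),('s0',C(132,272))))
a,b=[atz('t0',A(*p),.089) for p in((73,87),(55,150))];print('sb ends',a,b,np.linalg.norm(a-b),np.degrees(np.arctan2(*(a-b)[1::-1])))
a,b=[atz('t0',A(*p),.12) for p in((247,20),(185,92))];print('ob ends',a,b,np.linalg.norm(a-b))
c=[atz('t0',A(*p),.045) for p in((52,72),(116,85),(92,167),(28,150))];print('stand',np.array(c),np.mean(c,0))
print('slot',tri(('t0',B(638,40)),('s0',D(508,315))))
k=[atz('t0',B(*p),.141) for p in((606,3),(680,8),(672,82),(600,72))];print('keeper',np.array(k),np.mean(k,0))
k=[atz('s0',D(*p),.141) for p in((486,283),(560,304),(527,345),(458,318))];print('keeperS',np.array(k),np.mean(k,0))
h=atz('t0',B(492,80),.122);f=atz('t0',B(605,215),.122);print('door',h,f,np.linalg.norm(h-f))
h=[atz('t0',B(*p),.1475) for p in((630,95),(678,150),(625,120),(652,152),(632,178),(603,142))];print('hasp',np.array(h))
h=[atz('s0',D(*p),.1475) for p in((558,326),(634,316))];print('haspS',np.array(h))
f=[atz('t0',B(*p),.14) for p in((402,62),(735,118))];print('front',np.array(f))
print('jar',tri(('t0',(355.5,216)),('s0',D(720,305))))
E
```

```text
standbar (array([0.3881, 0.2613, 0.0857]), [np.float64(0.0003819703188714424), np.float64(0.00038197031887137015)])
otherbar (array([0.439 , 0.1298, 0.0927]), [np.float64(0.001074687899419137), np.float64(0.0010746878994190813)])
sb ends [0.4148 0.2535 0.089 ] [0.3612 0.2681 0.089 ] 0.0556036630180167 -15.208933422974958
ob ends [0.4682 0.1021 0.12  ] [0.4079 0.1545 0.12  ] 0.07983159361943283
stand [[0.4309 0.2796 0.045 ]
 [0.4187 0.2223 0.045 ]
 [0.3465 0.2428 0.045 ]
 [0.362  0.2997 0.045 ]] [0.3895 0.2611 0.045 ]
slot (array([ 0.5726, -0.1466,  0.135 ]), [np.float64(0.0009685190525888033), np.float64(0.0009685190525887236)])
keeper [[ 0.6046 -0.1192  0.141 ]
 [ 0.5997 -0.182   0.141 ]
 [ 0.5361 -0.1728  0.141 ]
 [ 0.5452 -0.1123  0.141 ]] [ 0.5714 -0.1466  0.141 ]
keeperS [[ 0.6034 -0.1744  0.141 ]
 [ 0.5349 -0.1711  0.141 ]
 [ 0.5386 -0.1067  0.141 ]
 [ 0.6045 -0.118   0.141 ]] [ 0.5703 -0.1426  0.141 ]
door [ 0.5423 -0.0222  0.122 ] [ 0.426  -0.1155  0.122 ] 0.14910488075119363
hasp [[ 0.5243 -0.1359  0.1475]
 [ 0.4776 -0.1743  0.1475]
 [ 0.5032 -0.131   0.1475]
 [ 0.4762 -0.1526  0.1475]
 [ 0.4546 -0.1352  0.1475]
 [ 0.4849 -0.112   0.1475]]
haspS [[ 0.5222 -0.1327  0.1475]
 [ 0.4704 -0.1711  0.1475]]
front [[ 0.5555  0.0547  0.14  ]
 [ 0.5051 -0.2249  0.14  ]]
jar (array([ 0.4274, -0.2903,  0.0949]), [np.float64(0.0011835091634612922), np.float64(0.001183509163461399)])
```

The bolts: brown/steel in the stand at top view (310,357), with a measured bar of about 56–64 mm. A second brown one stands free at (365,335), about 80 mm, so it is larger. The green one is at (255,396) and the orange one at (319,408). The bolt in the stand fits, being the smaller of those that are neither green nor orange, and the crop confirms it. The door comes first, so I am moving to a point in front of it.

Request:
move_arm([
  [20,-36,0,0,0,0,0],
  [20,-36,0,0,0,0,0],
  [20,-36,0,0,0,0,0],
  [20,-36,0,0,0,0,0],
  [20,-36,0,0,0,0,0],
  [20,-36,0,0,0,0,0],
  [20,-36,0,0,0,0,0],
  [20,-36,0,0,0,0,0],
  [20,-36,0,0,0,0,0],
  [20,-36,0,0,0,0,0],
  [20,-36,0,0,0,0,0],
  [20,-36,0,0,0,0,0],
  [20,-36,0,0,0,0,0],
  [20,-36,0,0,0,0,0],
], squeeze=20)

```text
time_s: 1.55
tcp_pos: [0.4512, 0.1474, 0.2267]
eef_rot: [-180.0, -0.0, -14.6]
contact_force: [0.4, 0.9, 0.1]
gripper_width: 0.0001
```

Request:
move_arm([
  [-6.5,-36,0,0,0,-6,0],
  [-6.5,-36,0,0,0,-6,0],
  [-6.5,-36,0,0,0,-6,0],
  [-6.5,-36,0,0,0,-6,0],
  [-6.5,-36,0,0,0,-6,0],
  [-6.5,-36,0,0,0,-6,0],
  [0,0,0,0,0,0,0],
  [0,0,0,0,0,0,0],
])

```text
time_s: 2.35
tcp_pos: [0.4115, -0.0677, 0.2266]
eef_rot: [-180.0, 0.0, -50.7]
contact_force: [-0.3, 0.4, 0.4]
gripper_width: 0.0004
```

Run:
```python
from h import *
c=snap('wrist','w1'); cv2.imwrite('pics/w1v.png',cv2.convertScaleAbs(cv2.resize(c['frame'],(800,600),interpolation=cv2.INTER_CUBIC),alpha=1.4)); print(get_state())
```

```text
{'time_s': 2.4, 'joints': array([ 18.1124,  -4.8404, -29.5283,  -0.0048, -65.3025,  21.2256]), 'qd': array([ 1.4178,  0.3083,  0.1946,  0.0402,  0.0914, -0.0283]), 'joint_torque': array([ -0.7797, -21.7183,  28.2084,   6.7368,   0.0288,  -0.0138]), 'tcp_pos': array([ 0.4118, -0.0671,  0.2266]), 'eef_rot': array([-179.9894,    0.0006,  -50.664 ]), 'contact_force': array([-0.1012, -0.1367, -0.1706]), 'moment': array([ 0.1227, -0.0048,  0.01  ]), 'gripper_width': 0.0005137961344615092}
```

View pics/w1v.png

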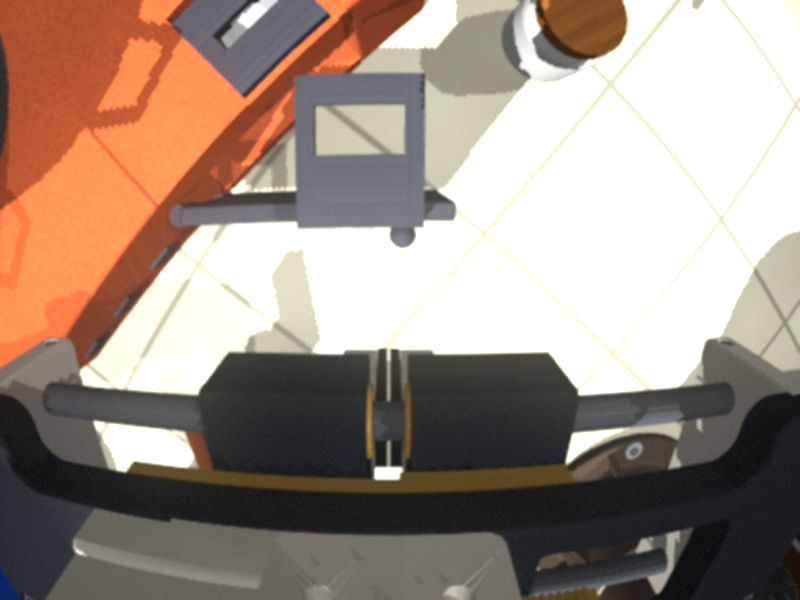

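Run:
```python
from h import *
v=lambda x,y:(x*.64,y*.64)
p=lambda x,y,z:atz('w1',v(x,y),z)
H=[p(*q,.1475) for q in((315,104),(405,106),(405,156),(316,155))];print('haspslot',np.array(H),np.mean(H,0))
print('hasp tip',p(295,75,.1475),p(424,73,.1475),p(297,227,.1475),p(423,227,.1475))
print('hinge',p(178,215,.122),'free',p(453,211,.122))
k=[p(*q,.141) for q in((170,22),(245,95),(328,17))];print(np.array(k)); 
for a,b in((0,1),(1,2)):
  d=k[a]-k[b];print(np.linalg.norm(d),np.degrees(np.arctan2(d[1],d[0])))
print('fb edge',[p(*q,.14) for q in((425,5),(350,70),(0,362))])
```

```text
haspslot [[ 0.5055 -0.1265  0.1475]
 [ 0.4695 -0.1537  0.1475]
 [ 0.4533 -0.1339  0.1475]
 [ 0.4887 -0.1064  0.1475]] [ 0.4793 -0.1301  0.1475]
hasp tip [ 0.5235 -0.1323  0.1475] [ 0.4731 -0.1731  0.1475] [ 0.4737 -0.071   0.1475] [ 0.4231 -0.1118  0.1475]
hinge [ 0.5393 -0.0252  0.122 ] free [ 0.4121 -0.1282  0.122 ]
[[ 0.6068 -0.1168  0.141 ]
 [ 0.5407 -0.1083  0.141 ]
 [ 0.532  -0.1676  0.141 ]]
0.06664486833959359 -7.300591803833669
0.05991302576319023 81.63317722622462
fb edge [array([ 0.4973, -0.2047,  0.14  ]), array([ 0.5041, -0.1518,  0.14  ]), array([0.6113, 0.162 , 0.14  ])]
```

Request:
move_arm([
  [0,0,-30,0,0,0,0],
  [0,0,-30,0,0,0,0],
  [0,0,-30,0,0,0,0],
  [0,0,-30,0,0,0,0],
  [3.3,-5.4,0,0,0,0,0],
  [3.3,-5.4,0,0,0,0,0],
  [3.3,-5.4,0,0,0,0,0],
  [3.3,-5.4,0,0,0,0,0],
  [3.3,-5.4,0,0,0,0,0],
  [2.27,-3.29,0,0,0,1.75,0],
  [2.27,-3.29,0,0,0,1.75,0],
  [2.27,-3.29,0,0,0,1.75,0],
  [2.57,-3.07,0,0,0,1.75,0],
  [2.57,-3.07,0,0,0,1.75,0],
  [2.57,-3.07,0,0,0,1.75,0],
])

```text
time_s: 3.9
tcp_pos: [0.4433, -0.1135, 0.1071]
eef_rot: [-180.0, -0.0, -40.1]
contact_force: [-0.9, 1.4, 0.2]
gripper_width: 0.0004
```

Request:
move_arm([
  [2.83,-2.82,0,0,0,1.75,0],
  [2.83,-2.82,0,0,0,1.75,0],
  [2.83,-2.82,0,0,0,1.75,0],
  [3.08,-2.55,0,0,0,1.75,0],
  [3.08,-2.55,0,0,0,1.75,0],
  [3.08,-2.55,0,0,0,1.75,0],
  [3.3,-2.26,0,0,0,1.75,0],
  [3.3,-2.26,0,0,0,1.75,0],
  [3.3,-2.26,0,0,0,1.75,0],
  [3.49,-1.95,0,0,0,1.75,0],
  [3.49,-1.95,0,0,0,1.75,0],
  [3.49,-1.95,0,0,0,1.75,0],
])

```text
time_s: 5.1
tcp_pos: [0.4809, -0.1425, 0.107]
eef_rot: [-180.0, 0.0, -19.1]
contact_force: [-1.1, 0.6, 1.0]
gripper_width: 0.0005
```

Request:
move_arm([
  [3.66,-1.62,0,0,0,1.75,0],
  [3.66,-1.62,0,0,0,1.75,0],
  [3.66,-1.62,0,0,0,1.75,0],
  [3.79,-1.28,0,0,0,1.75,0],
  [1.9,-0.6,0,0,0,1,0],
  [1.9,-0.6,0,0,0,1,0],
  [1.0,-0.3,0,0,0,0.5,0],
  [1.0,-0.3,0,0,0,0.5,0],
])

```text
time_s: 5.9
tcp_pos: [0.5015, -0.1499, 0.1066]
eef_rot: [-180.0, 0.0, -9.1]
contact_force: [-1.3, -1.0, 0.1]
gripper_width: 0.0006
```

Request:
move_arm([
  [1,-0.2,0,0,0,0,0],
  [1,-0.2,0,0,0,0,0],
])

```text
time_s: 6.1
tcp_pos: [0.5035, -0.1501, 0.1066]
eef_rot: [-180.0, 0.0, -9.2]
contact_force: [-1.7, -0.8, 1.1]
gripper_width: 0.0001
```

Request:
move_arm([
  [1,-0.2,0,0,0,0,0],
  [1,-0.2,0,0,0,0,0],
])

```text
time_s: 6.3
tcp_pos: [0.5055, -0.1505, 0.1066]
eef_rot: [180.0, 0.0, -9.2]
contact_force: [-1.9, -0.2, 1.5]
gripper_width: 0.0001
```

Request:
move_arm([
  [1,-0.2,0,0,0,0,0],
  [1,-0.2,0,0,0,0,0],
])

```text
time_s: 6.5
tcp_pos: [0.5075, -0.1509, 0.1066]
eef_rot: [-180.0, 0.0, -9.2]
contact_force: [-1.4, -1.1, 0.2]
gripper_width: 0.0004
```

Request:
move_arm([
  [1,-0.2,0,0,0,0,0],
  [0.5,0,0,0,0,0,0],
])

```text
time_s: 6.7
tcp_pos: [0.5077, -0.151, 0.1064]
eef_rot: [180.0, 0.1, -9.2]
contact_force: [-8.7, 1.4, 6.3]
gripper_width: 0.0002
```

Request:
move_arm([
  [0.5,0,0,0,0,0,0],
  [0.5,0,0,0,0,0,0],
])

```text
time_s: 6.9
tcp_pos: [0.5077, -0.151, 0.1065]
eef_rot: [180.0, 0.2, -9.2]
contact_force: [-12.0, 3.5, 9.5]
gripper_width: 0.0007
```

Request:
move_arm([
  [-4,0.7,0,0,0,0,0],
  [-10,1.7,0,0,0,0,0],
  [-12,2,0,0,0,0,0],
  [0,0,30,0,0,0,0],
  [0,0,40,0,0,0,0],
  [10,0,40,0,0,0,0],
  [0,0,0,0,0,0,0],
  [0,0,0,0,0,0,0],
])

```text
time_s: 7.7
tcp_pos: [0.494, -0.1465, 0.2175]
eef_rot: [-179.9, -0.2, -9.2]
contact_force: [0.3, 1.3, -0.3]
gripper_width: 0.0004
```

Run:
```python
from h import *
c=snap('wrist','w2'); 
f=c['frame'];f=cv2.convertScaleAbs(f[0:240,96:416],alpha=1.4); cv2.imwrite('pics/w2v.png',cv2.resize(f,(800,600),interpolation=cv2.INTER_CUBIC)); print(get_state()['tcp_pos'])
```

```text
[ 0.4932 -0.1465  0.2163]
```

View pics/w2v.png

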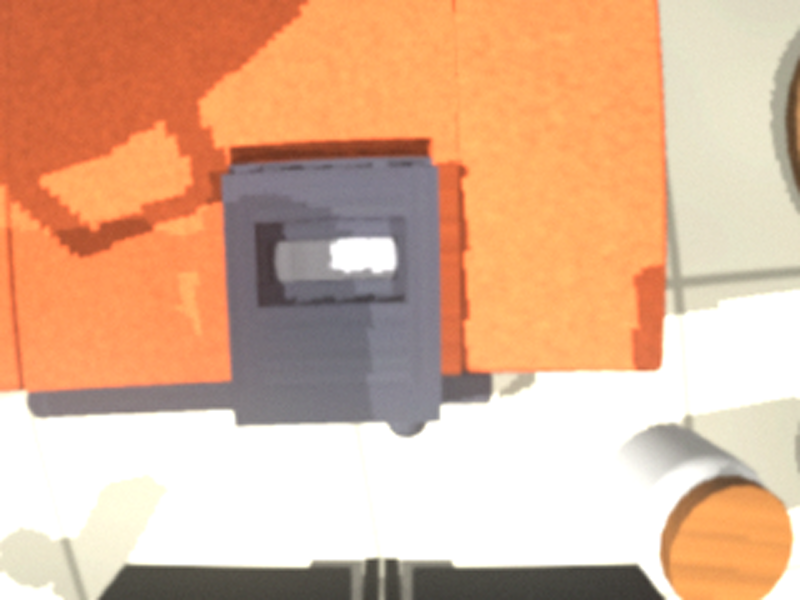

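Run:
```python
from h import *
p=lambda x,y,z:atz('w2',(96+x*.4,y*.4),z)
H=[p(*q,.1475) for q in((257,220),(405,215),(406,302),(258,306))];print('hasp',np.array(H),np.mean(H,0))
a=lambda d:np.degrees(np.arctan2(d[1],d[0]))
print(a(H[0]-H[1]),a(H[3]-H[2]),a(p(223,177,.1475)-p(439,165,.1475)),a(p(22,388,.14)-p(660,370,.14)),a(p(236,424,.1475)-p(440,418,.1475)))
K=[p(*q,.141) for q in((275,240),(396,236),(397,277),(276,281))];print('keep',np.array(K),np.mean(K,0),a(K[0]-K[1]))
print('ray',ray('w2',(96+336*.4,258*.4)))
print('bar', np.array([p(*q,.141) for q in ((336,238),(336,279))]))
```

```text
hasp [[ 0.5863 -0.123   0.1475]
 [ 0.58   -0.1673  0.1475]
 [ 0.5537 -0.1634  0.1475]
 [ 0.5601 -0.1186  0.1475]] [ 0.57   -0.1431  0.1475]
81.93308568696196 81.84365301921912 83.06912236153072 82.21662316352815 82.43778368425671
keep [[ 0.5794 -0.1265  0.141 ]
 [ 0.5742 -0.1638  0.141 ]
 [ 0.5615 -0.162   0.141 ]
 [ 0.5666 -0.1246  0.141 ]] [ 0.5704 -0.1442  0.141 ] 82.03148689157145
ray (array([ 0.5681, -0.1585,  0.3745]), array([ 0.01  ,  0.0605, -0.9981]))
bar [[ 0.5766 -0.1453  0.141 ]
 [ 0.5639 -0.1432  0.141 ]]
```

Request:
move_arm([
  [-8.8,34,0,0,0,-0.5,50],
  [-8.8,34,0,0,0,-0.5,50],
  [-8.8,34,0,0,0,-0.5,50],
  [-8.8,34,0,0,0,-0.5,50],
  [-8.8,34,0,0,0,-0.5,50],
  [-8.8,34,0,0,0,-0.5,50],
  [-8.8,34,0,0,0,-0.5,50],
  [-8.8,34,0,0,0,-0.5,50],
  [-8.8,34,0,0,0,-0.5,50],
  [-8.8,34,0,0,0,-0.5,50],
  [-8.8,34,0,0,0,-0.5,50],
  [-8.8,34,0,0,0,-0.5,50],
  [0,0,0,0,0,0,50],
  [0,0,0,0,0,0,50],
])

```text
time_s: 9.15
tcp_pos: [0.3874, 0.261, 0.2151]
eef_rot: [179.9, 0.1, -15.1]
contact_force: [-0.4, -1.4, 0.0]
gripper_width: 0.0438
```

Run:
```python
from h import *
c=snap('wrist','w3'); 
f=c['frame'];f=cv2.convertScaleAbs(f[60:300,96:416],alpha=1.2); cv2.imwrite('pics/w3v.png',cv2.resize(f,(800,600),interpolation=cv2.INTER_CUBIC)); print(get_state()['tcp_pos'])
```

```text
[0.3877 0.2605 0.2154]
```

View pics/w3v.png

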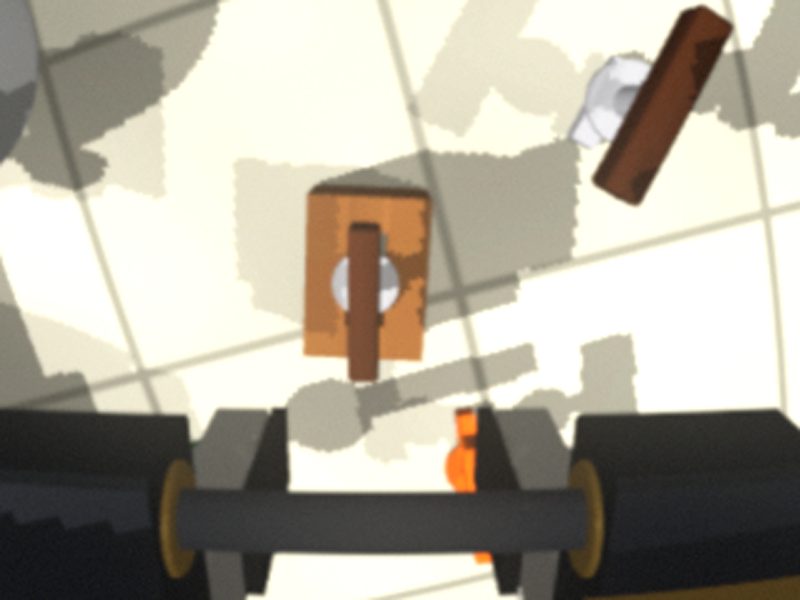

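Run:
```python
from h import *
q=lambda x,y:(96+x*.4,60+y*.4)
a=lambda d:np.degrees(np.arctan2(d[1],d[0]))
for z in (.086,.089):
  A=atz('w3',q(364,230),z);B=atz('w3',q(363,381),z);print(z,A,B,np.linalg.norm(A-B),(A+B)/2,a(A-B))
A=[atz('w3',q(*u),.089) for u in((350,300),(379,300))];print('w',A,np.linalg.norm(A[0]-A[1]))
print(tri(('w3',q(363,301)),('t0',(196,229.5)),('s0',(272,262.75))))
S=[atz('w3',q(*u),.045) for u in((308,190),(430,193),(421,359),(305,354))];print(np.array(S),np.mean(S,0),a(S[0]-S[3]),a(S[1]-S[2]))
print('big',np.linalg.norm(atz('w3',q(705,12),.12)-atz('w3',q(617,195),.12)), atz('w3',q(660,100),.12))
```

```text
0.086 [0.4152 0.2601 0.086 ] [0.3548 0.2772 0.086 ] 0.06279309539631978 [0.385  0.2687 0.086 ] -15.787151139054233
0.089 [0.4157 0.26   0.089 ] [0.3559 0.2769 0.089 ] 0.062134132823238396 [0.3858 0.2684 0.089 ] -15.787151139054208
w [array([0.3902, 0.2727, 0.089 ]), array([0.3872, 0.2617, 0.089 ])] 0.01143180108097687
(array([0.3879, 0.2641, 0.0885]), [np.float64(0.0038007747262915627), np.float64(0.0031393249443146215), np.float64(0.001200883561464265)])
[[0.4326 0.2819 0.045 ]
 [0.4172 0.2303 0.045 ]
 [0.3432 0.2532 0.045 ]
 [0.3596 0.3049 0.045 ]] [0.3882 0.2676 0.045 ] -17.490441955091477 -17.2271050827059
big 0.07494608736689878 [0.4402 0.1455 0.12  ]
```

Request:
move_arm([
  [-0.5,7,-20,0,0,-0.9,50],
  [0,0,-30,0,0,0,50],
  [0,0,-30,0,0,0,50],
  [0,0,-30,0,0,0,50],
  [0,0,-24,0,0,0,50],
  [0,0,-12,0,0,0,50],
  [0,0,-8,0,0,0,50],
  [0,0,0,0,0,0,50],
])

```text
time_s: 10.0
tcp_pos: [0.3877, 0.2668, 0.0616]
eef_rot: [179.9, 0.0, -16.1]
contact_force: [-0.4, 0.2, 0.4]
gripper_width: 0.0438
```

Request:
move_arm([
  [0,0,0,0,0,0,30],
  [0,0,0,0,0,0,22],
  [0,0,0,0,0,0,18],
  [0,0,0,0,0,0,0],
  [0,0,0,0,0,0,0],
  [0,0,0,0,0,0,0],
  [0,0,0,0,0,0,0],
  [0,0,0,0,0,0,0],
], squeeze=35)

```text
time_s: 10.8
tcp_pos: [0.388, 0.2685, 0.0629]
eef_rot: [-180.0, -0.0, -16.0]
contact_force: [-1.0, -0.9, 5.8]
gripper_width: 0.0128
```

Request:
move_arm([
  [0,0,5,0,0,0,0],
  [0,0,10,0,0,0,0],
  [0,0,15,0,0,0,0],
  [0,0,30,0,0,0,0],
  [0,0,40,0,0,0,0],
  [0,0,40,0,0,0,0],
  [0,0,40,0,0,0,0],
  [0,0,0,0,0,0,0],
  [0,0,0,0,0,0,0],
])

```text
time_s: 11.7
tcp_pos: [0.3879, 0.2685, 0.2438]
eef_rot: [-179.8, -0.0, -16.1]
contact_force: [-0.2, 0.2, -1.6]
gripper_width: 0.0129
```

Request:
move_arm([
  [15.2,-34.35,0,0,0,-6.83,0],
  [15.2,-34.35,0,0,0,-6.83,0],
  [15.2,-34.35,0,0,0,-6.83,0],
  [15.2,-34.35,0,0,0,-6.83,0],
  [15.2,-34.35,0,0,0,-6.83,0],
  [15.2,-34.35,0,0,0,-6.83,0],
  [15.2,-34.35,0,0,0,-6.83,0],
  [15.2,-34.35,0,0,0,-6.83,0],
  [15.2,-34.35,0,0,0,-6.83,0],
  [15.2,-34.35,0,0,0,-6.83,0],
  [15.2,-34.35,0,0,0,-6.83,0],
  [15.2,-34.35,0,0,0,-6.83,0],
  [0,0,-10,0,0,0,0],
  [0,0,-10,0,0,0,0],
  [0,0,0,0,0,0,0],
  [0,0,0,0,0,0,0],
])

```text
time_s: 13.3
tcp_pos: [0.5697, -0.1432, 0.222]
eef_rot: [179.9, -0.0, -97.9]
contact_force: [0.9, -0.3, -1.7]
gripper_width: 0.0126
```

Run:
```python
from h import *
c=snap('wrist','w4'); snap('side','s4')
f=c['frame'];f=cv2.convertScaleAbs(f[90:240,150:350],alpha=1.2); cv2.imwrite('pics/w4v.png',cv2.resize(f,(800,600),interpolation=cv2.INTER_CUBIC)); print(get_state())
```

```text
{'time_s': 13.4, 'joints': array([  4.9508,  12.5323, -10.9854,   0.0061, -66.4476, -12.8751]), 'qd': array([-0.1206, -0.3162,  0.3784, -0.0024,  0.0328, -0.1299]), 'joint_torque': array([ -0.1661, -46.4812,  28.7789,   6.9771,   0.0076,   0.0028]), 'tcp_pos': array([ 0.5704, -0.1431,  0.2231]), 'eef_rot': array([-179.9649,    0.0023,  -97.9218]), 'contact_force': array([ 0.3392, -0.0714, -2.001 ]), 'moment': array([ 0.1141, -0.0615,  0.0542]), 'gripper_width': 0.012801443925187334}
```

View pics/w4v.png

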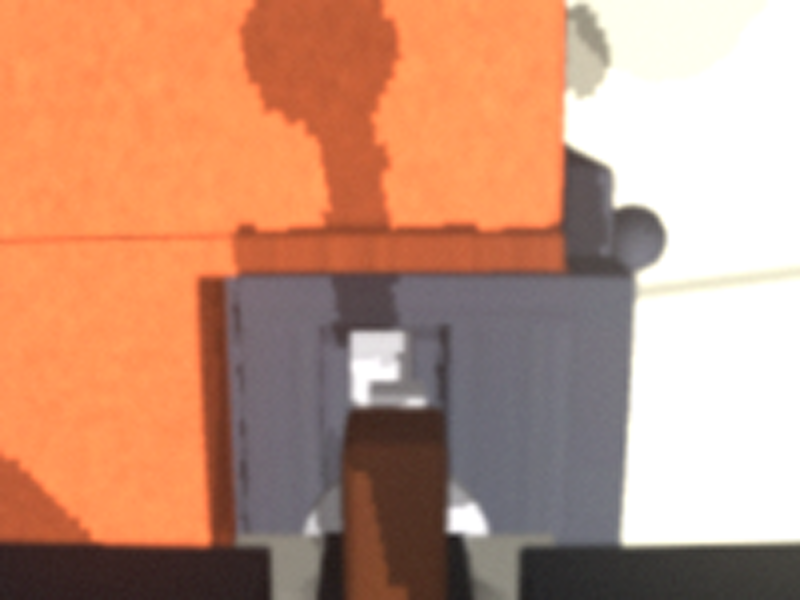

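```bash
cat >> h.py <<'E'
def proj(tag,P):
    from scipy.spatial.transform import Rotation as R
    d=json.load(open(f'pics/{tag}.json'));K=np.array(d['camera_matrix'])
    if 'tool_from_camera' in d:
        T=np.array(d['tool_from_camera']);Rt=R.from_euler('xyz',d['rot'],degrees=True).as_matrix()
        c=T[:3,:3].T@(Rt.T@(np.array(P)-d['tcp'])-T[:3,3]); v=np.array([c[0],-c[1]]);r=np.arctan2(np.hypot(*v),-c[2])
        v=v/np.hypot(*v)*r
    else:
        W=np.array(d['world_to_cam']);c=W[:3,:3]@P+W[:3,3];v=np.array([c[0],-c[1]])/-c[2]
    return v*K[0,0]+K[:2,2]
E
python3 - <<'E'
from h import *
from scipy.spatial.transform import Rotation as R
d=json.load(open('pics/w4.json'));Rt=R.from_euler('xyz',d['rot'],degrees=True).as_matrix();t=np.array(d['tcp'])
f=lambda P:(proj('w4',P)-[150,90])*4
for n,p in dict(barlowL=(.032,-.0065,-.008),barlowR=(.032,.0065,-.008),bartopL=(.032,-.0065,-.026),bartopR=(.032,.0065,-.026),headtopL=(.018,-.005,.042),headtopR=(.018,.005,.042),headbotL=(.018,-.005,.052),headbotR=(.018,.005,.052),flL=(0,-.015,.018),flR=(0,.015,.018)).items(): print(n,f(Rt@np.array(p)+t))
c,s=np.cos(np.radians(-8)),np.sin(np.radians(-8));S=np.array([.5703,-.1437,0])
for n,(x,y,z) in dict(slotR=(-.0065,-.02,.141),slotL=(.0065,-.02,.141),haspR=(-.013,-.023,.1475),haspL=(.013,-.023,.1475)).items(): print(n,f(S+[c*x-s*y,s*x+c*y,z]))
E
```

```text
barlowL [329.682  398.3885]
barlowR [429.0634 398.3641]
bartopL [321.9721 443.1302]
bartopR [433.6727 443.1353]
headtopL [353.8574 392.2653]
headtopR [411.1917 392.2494]
headbotL [355.54   376.6791]
headbotR [410.3393 376.6604]
flL [288.3514 542.2575]
flR [475.2253 542.3341]
slotR [411.8415 327.2137]
slotL [348.5971 327.1943]
haspR [445.0261 320.1931]
haspL [314.8865 320.1579]
```

Run:
```python
from h import *
f=cv2.imread('pics/w4.png')[160:205,215:275].astype(float)
f=255*(f/255)**.6
cv2.imwrite('pics/w4z.png',cv2.resize(f.astype(np.uint8),(780,585),interpolation=cv2.INTER_NEAREST))
```

```text
(no output)
```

View pics/w4z.png

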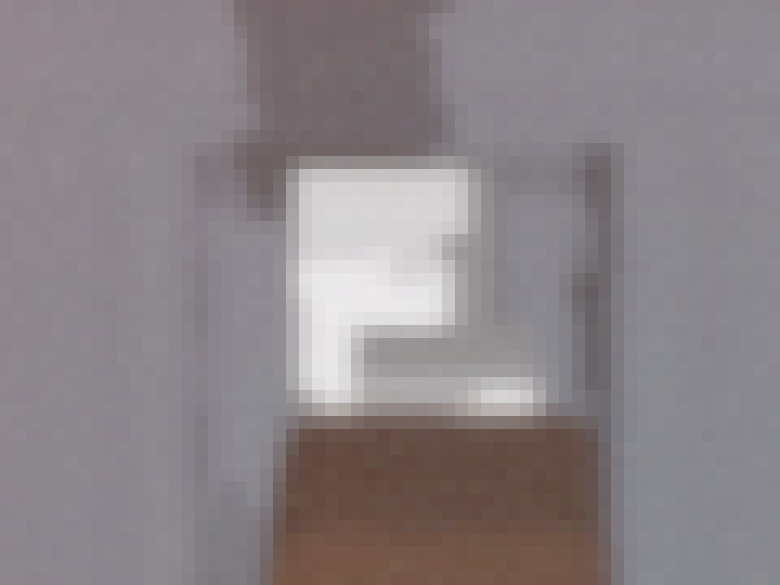

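Request:
move_arm([
  [3,-1.7,0,0,0,0,0],
  [0,0,-8,0,0,0,0],
  [0,0,-8,0,0,0,0],
  [0,0,-6,0,0,0,0],
  [0,0,-4,0,0,0,0],
  [0,0,0,0,0,0,0],
  [0,0,0,0,0,0,0],
])

```text
time_s: 14.1
tcp_pos: [0.5733, -0.1457, 0.1965]
eef_rot: [180.0, -0.0, -98.0]
contact_force: [-0.2, 0.4, -1.8]
gripper_width: 0.0125
```

Request:
move_arm([
  [0,0,-1,0,0,0,0],
  [0,0,-1,0,0,0,0],
  [0,0,-1,0,0,0,0],
  [0,0,-1,0,0,0,0],
  [0,0,0,0,0,0,0],
])

```text
time_s: 14.6
tcp_pos: [0.5732, -0.1457, 0.1924]
eef_rot: [180.0, -0.0, -98.0]
contact_force: [0.5, 1.2, -1.1]
gripper_width: 0.0129
```

Request:
move_arm([
  [0,0,-1,0,0,0,0],
  [0,0,-1,0,0,0,0],
  [0,0,0,0,0,0,0],
])

```text
time_s: 14.9
tcp_pos: [0.5732, -0.1456, 0.1904]
eef_rot: [180.0, -0.0, -98.0]
contact_force: [-0.4, -0.0, -0.6]
gripper_width: 0.0126
```

Request:
move_arm([
  [0,0,-1,0,0,0,0],
  [0,0,-1,0,0,0,0],
  [0,0,0,0,0,0,0],
])

```text
time_s: 15.2
tcp_pos: [0.5732, -0.1456, 0.1883]
eef_rot: [180.0, 0.0, -98.0]
contact_force: [-0.4, 0.8, -1.2]
gripper_width: 0.0129
```

Request:
move_arm([
  [0,0,-1,0,0,0,0],
  [0,0,-1,0,0,0,0],
  [0,0,0,0,0,0,0],
])

```text
time_s: 15.5
tcp_pos: [0.5732, -0.1456, 0.1864]
eef_rot: [180.0, 0.0, -98.0]
contact_force: [-0.5, -0.6, -1.1]
gripper_width: 0.0126
```

Request:
move_arm([
  [0,0,-1.5,0,0,0,0],
  [0,0,-1.5,0,0,0,0],
  [0,0,-1.5,0,0,0,0],
  [0,0,0,0,0,0,0],
])

```text
time_s: 15.9
tcp_pos: [0.5731, -0.1456, 0.1817]
eef_rot: [180.0, -0.0, -98.0]
contact_force: [0.2, 0.1, -1.8]
gripper_width: 0.0126
```

Request:
move_arm([
  [0,0,-1,0,0,0,0],
  [0,0,-1,0,0,0,0],
  [0,0,-1,0,0,0,0],
  [0,0,0,0,0,0,0],
])

```text
time_s: 16.3
tcp_pos: [0.5734, -0.1457, 0.1794]
eef_rot: [-180.0, -0.0, -98.0]
contact_force: [-0.7, 1.1, 2.4]
gripper_width: 0.0128
```

Request:
move_arm([
  [0,0,-1,0,0,0,0],
  [0,0,-1,0,0,0,0],
  [0,0,-1,0,0,0,0],
  [0,0,0,0,0,0,0],
])

```text
time_s: 16.7
tcp_pos: [0.5734, -0.1456, 0.1761]
eef_rot: [-180.0, -0.0, -98.0]
contact_force: [-0.5, 0.3, 3.1]
gripper_width: 0.0126
```

Request:
move_arm([
  [0,0,-1.5,0,0,0,0],
  [0,0,-1.5,0,0,0,0],
  [0,0,-1.5,0,0,0,0],
  [0,0,-1.5,0,0,0,0],
  [0,0,-1,0,0,0,0],
  [0,0,-0.8,0,0,0,0],
  [0,0,0,0,0,0,0],
])

```text
time_s: 17.4
tcp_pos: [0.5735, -0.1457, 0.1684]
eef_rot: [-180.0, -0.0, -98.0]
contact_force: [-1.3, 0.6, 6.4]
gripper_width: 0.0129
```

Request:
move_arm([
  [0,0,0,0,0,3,0],
  [0,0,0,0,0,3,0],
  [0,0,0,0,0,3,0],
  [0,0,0,0,0,3,0],
  [0,0,0,0,0,0,0],
])

```text
time_s: 17.9
tcp_pos: [0.574, -0.1458, 0.1687]
eef_rot: [-179.9, -0.0, -85.9]
contact_force: [-0.5, 0.4, 5.3]
gripper_width: 0.0122
```

Request:
move_arm([
  [0,0,0,0,0,4,0],
  [0,0,0,0,0,4,0],
  [0,0,0,0,0,4,0],
  [0,0,0,0,0,4,0],
  [0,0,0,0,0,4,0],
  [0,0,0,0,0,0,0],
])

```text
time_s: 18.5
tcp_pos: [0.5742, -0.1458, 0.1688]
eef_rot: [-179.9, -0.1, -65.9]
contact_force: [0.2, 0.5, 6.2]
gripper_width: 0.0128
```

```bash
python3 -c "
from h import *
s=get_state();print(s['tcp_pos'],s['eef_rot'],s['contact_force'],s['moment'],s['joints'])"
```

```text
[ 0.5742 -0.1458  0.1688] [-179.9094   -0.0628  -65.8608] [0.228  0.5132 6.2041] [ 0.1582 -0.0325  0.0593] [  4.6652  15.2794 -14.8071   0.0335 -59.8071  19.4573]
```

Low forces and no torsion; I'm finishing the turn to −8°.

Request:
move_arm([
  [0,0,0,0,0,5,0],
  [0,0,0,0,0,5,0],
  [0,0,0,0,0,5,0],
  [0,0,0,0,0,5,0],
  [0,0,0,0,0,5,0],
  [0,0,0,0,0,5,0],
  [0,0,0,0,0,5,0],
  [0,0,0,0,0,5,0],
  [0,0,0,0,0,5,0],
  [0,0,0,0,0,5,0],
  [0,0,0,0,0,5,0],
  [0,0,0,0,0,3,0],
  [0,0,0,0,0,0,0],
  [0,0,0,0,0,0,0],
])

```text
time_s: 19.9
tcp_pos: [0.5742, -0.1458, 0.1688]
eef_rot: [180.0, -0.1, -8.0]
contact_force: [-0.2, -0.0, 5.8]
gripper_width: 0.0128
```

```bash
python3 -c "
from h import *
s=get_state();print(s['tcp_pos'],s['eef_rot'],s['contact_force'],s['moment'],s['joints'])"
```

```text
[ 0.5742 -0.1458  0.1688] [179.9983  -0.1105  -7.9919] [-0.1789 -0.0154  5.799 ] [ 0.0828 -0.0296  0.0672] [  4.6655  15.2762 -14.8074   0.03   -59.809   77.3275]
```

Request:
move_arm([
  [0,0,1,0,0,0,0],
  [0,0,1,0,0,0,0],
  [0,0,1,0,0,0,0],
  [0,0,1,0,0,0,0],
  [0,0,1,0,0,0,0],
  [0,0,1,0,0,0,0],
  [0,0,0,0,0,0,0],
])

```text
time_s: 20.6
tcp_pos: [0.5739, -0.1457, 0.1746]
eef_rot: [-180.0, -0.1, -8.0]
contact_force: [2.4, 0.7, 3.7]
gripper_width: 0.0131
```

Request:
move_arm([
  [0,0,0.7,0,0,0,0],
  [0,0,0.7,0,0,0,0],
  [0,0,0,0,0,0,0],
])

```text
time_s: 20.9
tcp_pos: [0.5735, -0.1456, 0.1758]
eef_rot: [-180.0, -0.0, -8.0]
contact_force: [2.6, -0.7, 3.9]
gripper_width: 0.0125
```

Request:
move_arm([
  [0,0,0.5,0,0,0,0],
  [0,0,0.5,0,0,0,0],
  [0,0,0,0,0,0,0],
])

```text
time_s: 21.2
tcp_pos: [0.5733, -0.1456, 0.1767]
eef_rot: [-180.0, -0.0, -8.0]
contact_force: [3.3, -0.2, 4.1]
gripper_width: 0.0127
```

Request:
move_arm([
  [0,0,0.5,0,0,0,0],
  [0,0,0.5,0,0,0,0],
  [0,0,0,0,0,0,0],
])

```text
time_s: 21.5
tcp_pos: [0.5731, -0.1456, 0.177]
eef_rot: [-180.0, 0.0, -8.0]
contact_force: [5.1, -0.6, -2.0]
gripper_width: 0.0132
```

Request:
move_arm([
  [0,0,0.5,0,0,0,0],
  [0,0,0.5,0,0,0,0],
  [0,0,0,0,0,0,0],
])

```text
time_s: 21.8
tcp_pos: [0.573, -0.1455, 0.177]
eef_rot: [-180.0, 0.1, -8.0]
contact_force: [6.9, -2.2, -7.9]
gripper_width: 0.0125
```

Request:
move_arm([
  [0,0,-1,0,0,0,0],
  [0,0,0,0,0,0,0],
  [0,0,0,0,0,0,20],
  [0,0,0,0,0,0,30],
  [0,0,0,0,0,0,50],
  [0,0,0,0,0,0,50],
  [0,0,0,0,0,0,50],
])

```text
time_s: 22.5
tcp_pos: [0.573, -0.1457, 0.1777]
eef_rot: [180.0, 0.0, -8.0]
contact_force: [-0.6, -0.1, -0.2]
gripper_width: 0.0416
```

Request:
move_arm([
  [0,0,5,0,0,0,50],
  [0,0,15,0,0,0,50],
  [0,0,25,0,0,0,50],
  [0,0,35,0,0,0,50],
  [-15,0,30,0,0,0,50],
  [-30,0,20,0,0,0,50],
  [0,0,0,0,0,0,50],
  [0,0,0,0,0,0,50],
])

```text
time_s: 23.3
tcp_pos: [0.5281, -0.1456, 0.309]
eef_rot: [-180.0, -0.1, -8.0]
contact_force: [1.2, 0.3, 0.3]
gripper_width: 0.044
```

Run:
```python
from h import *
c=snap('wrist','w5'); s=snap('side','s5')
f=c['frame'][40:280,96:416]; f=cv2.resize(f,(500,375),interpolation=cv2.INTER_CUBIC)
g=cv2.resize(s['frame'][100:225,230:330],(300,375),interpolation=cv2.INTER_CUBIC)
cv2.imwrite('pics/w5v.png',cv2.convertScaleAbs(np.hstack([f,g]),alpha=1.3)); print(get_state()['tcp_pos'])
```

```text
[ 0.5282 -0.1456  0.3072]
```

View pics/w5v.png

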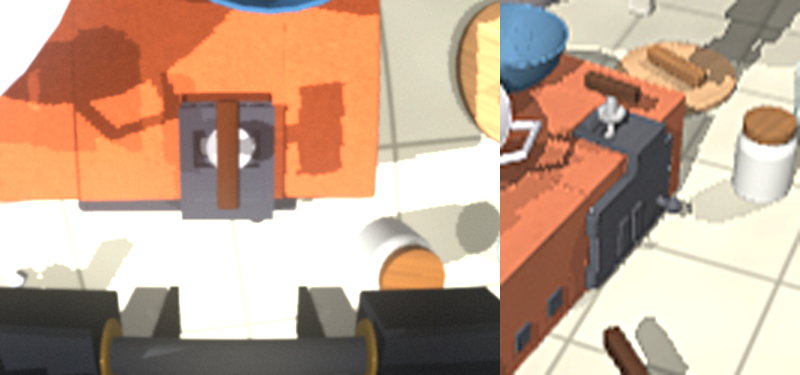

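Run:
```python
from h import *
print(tri(('w5',(96+228*.64,40+153*.64)),('s5',(230+(612-500)/3,100+85/3))))
s=get_state();print(s['contact_force'],s['qd']);print(close_job())
```

```text
(array([ 0.5718, -0.1455,  0.1961]), [np.float64(0.00015777841105503668), np.float64(0.00015777841105518543)])
[-0.2309  0.2064 -0.4817] [ 0.0546  1.1646 -0.0885  0.0651 -0.0002  0.0573]
the job is handed in; nothing more can be done
None
```

The door is shut and the T-bolt is locked in the keeper. I handed the job in at about 23 s of the 72 s allowed.

- **Door:** I pushed it shut with closed fingers. It needed 1–2 N on the way, then about 12 N against the stop.
- **Bolt:** I took the one from the stand: brown and steel, smaller than the free-standing brown one, and neither green nor orange. It went through both slots with no contact force, met the spring at the expected height, and turned 90° freely at about 6 N.
- **Seating:** Let rise, it stopped against the groove's roof with the tool at 177 mm. That fits a seat 16 mm below the plate's top. I pulled lightly, up to about 8 N, and then let go.

**Last checks:**
- The last picture shows the door shut, the bolt upright with its bar crosswise, and the jar, bowl and wood lid in view where they were. The stand area and the other items were not looked at again.
- The gripper was clear, with forces near 0.
- Triangulating the bar's top gave 196 mm where 203 mm was expected. I put that down to reading pixels from a small crop, because the height felt at the roof agreed exactly.
- The wrist camera was out by about 3 mm sideways. I corrected for this by measuring the bolt head against the slot in the same picture.

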